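# Pack one toy locomotive kit into the silhouette tray

## Task

Pack one toy locomotive kit: set the drilled wheel, the cab frame with its window, the chassis bar and the chimney in the tray, each resting flat on the dark silhouette of its own shape in its pocket, the bar lying along its silhouette and the chimney standing upright. The blank disc without a hole and the blank block without a window are unfinished: leave them where they are on the bench.

Things in the scene. Friction and masses are not known exactly. Their poses are not given: they have to be found in the camera images.
- wheel: Wooden toy wheel lying flat: disc 48 mm across, 28 mm thick, with an 18 mm axle hole through its middle, visible from above. 30 g. Loose on the bench; origin: centre of its underside, z up.
- frame: Wooden cab frame lying flat: 46 x 46 mm square, 28 mm high, with a 22 mm square window right through it, visible from above. 30 g. Loose on the bench; origin: centre of its underside, z up. x and y are square to its sides.
- bar: Wooden chassis bar lying flat: 60 mm long (its x), 28 mm wide (its y), 28 mm high, with dark axle bores in its long sides. 35 g. Loose on the bench; origin: centre of its underside, z up.
- chimney: Wooden chimney standing upright: plain solid round peg 34 mm across, 55 mm tall. 40 g. Loose on the bench; origin: centre of its underside, z up.
- blank_disc: Unfinished wheel blank, look-alike of the wheel: same disc, 48 mm across and 28 mm thick, but with no hole. Not part of the kit. Loose on the bench; origin: centre of its underside, z up.
- blank_block: Unfinished frame blank, look-alike of the cab frame: same square, 46 x 46 x 28 mm, but with no window. Not part of the kit. Loose on the bench; origin: centre of its underside, z up.
- pocket_wheel: Fixed square pocket of the kit tray: outside 86 mm, inside 80 mm, floor 4 mm and wall tops 12 mm above the origin (centre of its underside, 6 mm above the bench); x, y along its walls. Its floor shows a dark disc 48 mm across with a light round centre: the wheel's silhouette, centred on the origin.
- pocket_frame: Fixed square pocket of the kit tray: outside 86 mm, inside 80 mm, floor 4 mm and wall tops 12 mm above the origin (centre of its underside, 6 mm above the bench); x, y along its walls. Its floor shows a dark 46 mm square with a light square centre: the cab frame's silhouette, centred on the origin.
- pocket_bar: Fixed square pocket of the kit tray: outside 86 mm, inside 80 mm, floor 4 mm and wall tops 12 mm above the origin (centre of its underside, 6 mm above the bench); x, y along its walls. Its floor shows a plain dark rectangle, 60 mm along x and 28 mm along y: the bar's silhouette, centred on the origin.
- pocket_chimney: Fixed square pocket of the kit tray: outside 86 mm, inside 80 mm, floor 4 mm and wall tops 12 mm above the origin (centre of its underside, 6 mm above the bench); x, y along its walls. Its floor shows a plain dark disc 34 mm across, the chimney's silhouette, at its centre. The 4 pockets stand in a flat tray 196 mm square, rim 18 mm high, two by two at 88 mm pitch; which is where varies.
There are look-alikes about, which are no part of the job. Leave any orange or red look-alike of the bar alone. What is shaped like the wheel but orange or turquoise is not meant.

How it is judged:
By the outcome, as a careful person would: the job done as asked, in the order asked, and still so for the second after the job is handed in, with the robot touching nothing.
It also fails if it takes over 102 s, if anything falls off the work surface, if the arm or the gripper's body presses on something with over 40 N, if the wrist force passes 120 N, or if a joint passes its speed limit or range.

## Robot

A 6-joint arm with a two-finger parallel gripper is mounted at the origin on the work surface. World frame = base frame: x ahead of the robot, y to its left, z up, the work surface at z = 0. Lengths are in m, angles in rad, forces in N, time in s.
With the tool pointing down it reaches from about 0.25 to 0.85 m from the base axis. Payload 12.5 kg.
Tool frame: the origin (TCP) lies at the very end of the fingers, on their centre line; the grasp point (between the pads) lies 19 mm behind it; z points along the fingers, y is the line along which they close (so a half turn about z gives the same grasp; the last joint's range is limited). The gripper opens to 93 mm and grips with 3 to 60 N. Pads are 15 mm wide; open, the fingers measure 128 mm over their backs; the gripper's body (75 mm by 188 mm) begins 65 mm behind the grasp point.
Start: joints at [1.023, 0.351, 1.652, -0, 1.139, -0.085], TCP at [0.246, 0.492, 0.219] pointing down, gripper open.
Joint ranges: [-2.75, 2.75], [-0.79, 2.1], [0.01, 2.65], [-1.57, 4.71], [0.07, 3.14], [-2.87, 2.87]. Speed limits (rad/s): [2.22, 2.22, 2.79, 3.14, 3.14, 3.14].

## Interface

Orientations are given as a unit quaternion [x, y, z, w].
In Python, from station import state, snapshot, finish_job gives the robot as it stands.
- The arm moves only by the tool carry_out, never from a script. Its arguments are lists of equal length, an entry for each row: "gripper": the closure, from 0 (fully open) to 1 (shut); "travel": the shift along the tool's x, y, z each as a share of 30 mm, from -1 to 1, a list of three; "turn": the turn about the tool's z as a share of 0.12 rad, from -1 to 1. A call has 1 to 5 rows; each row shifts and turns the commanded pose from where the row before left it, along the tool's axes as they then stand; what a row does not reach is not made up. A row lasts 1/8 s, in which the tool goes at most 62.5 mm and 10.7 degrees, less where a joint would pass 70% of its speed; a pose out of reach is approached as far as the arm can. A call with a number of a shift or a turn outside -1 to 1 is refused whole. A call with a gripper value outside its range is refused whole. The fingers move at their own pace and stop on an object; "newtons" is the grip in N (left out, the last holds). Time passes only in rows, so rows that do not move let the fingers close. It gives the time, the measured TCP pose, the force, the opening and the grip force at its end, in the units of the state.
- state(): the state, without advancing time (a new reading comes with each control period).
- snapshot(name): name is "scene" or "top" or "wrist"; returns a dict with "color" (400x640x3 uint8, red, green, blue), "depth" (400x640 float32, m along the optical axis (not along the pixel's ray), 0 where there is no reading), "mtx" (3x3 intrinsics, pixels), "R" (3x3) and "t" (3): a world point X has camera coordinates R X + t. Camera axes: x right, y down, z forward; pixel columns grow to the right and rows downward; lengths in m; the calibration is good to about 2 mm. A picture is of the moment at which its call begins.
- finish_job(): hands the job in; it is judged then, once.
The state is a dict: "t": time; "q": joint angles; "joint_velocities": joint speeds; "tau": joint torques, N m; "eef_pos": TCP position; "tool_rot": TCP orientation; "wrist_force": force on the tool from outside, world axes, zero at the start; "torque": the same for the moment, N m; "gripper_width": finger opening in m; "gripper_force": force on a finger pad.
Only numpy, scipy, OpenCV 4.12 (cv2) and the standard library are available. Lean on these libraries where they do the work, as an engineer would, in place of code of your own. Each camera call takes 0.05 s, during which the arm holds its last target. There are 200 camera calls.

## Working session

There is one attempt and no reset: what is moved stays moved. The work goes in short steps, Python scripts to look and compute and a tool call to move; the robot and the scene stay as the last step left them, time stands still between calls to the robot, and variables do not carry over. Pictures are saved under pics/ and viewed, at most 14 in all, crops included, and the job is handed in when it is done.

Besides the shell and the picture viewer there is one more tool, called after ">>>" in YAML: its name, and indented under it one key for each argument. carry_out: Moves the arm, as the interface text tells. Its arguments: {"type":"object","properties":{"gripper":{"type":"array"},"travel":{"type":"array"},"turn":{"type":"array"},"newtons":{"type":"number"}},"required":["gripper","travel","turn"]}

```bash
mkdir -p pics; ls; python3 - <<'E'
from station import state,snapshot
import cv2,numpy as np
print(state())
for n in("top","scene"):
    s=snapshot(n); cv2.imwrite(f"pics/{n}0.png",s["color"][...,::-1]); np.savez(f"{n}0.npz",**s)
    print(n,s["mtx"].tolist(),s["R"].round(4).tolist(),s["t"].tolist(), (s["depth"]>0).mean())
E
```

```text
pics
{'t': 0.0, 'q': array([ 1.02339445e+00,  3.51233393e-01,  1.65244759e+00,  1.37430878e-05,
        1.13910769e+00, -8.46050285e-02]), 'joint_velocities': array([ 1.11224540e-03, -7.17880811e-06, -4.96178744e-04,  1.03045110e-03,
        7.11701573e-04,  1.30687128e-03]), 'tau': array([ 3.19409637e-04, -4.97334409e+01, -2.85254556e+01,  6.99635083e-02,
        2.58173759e-02, -1.08113325e-04]), 'eef_pos': array([0.24533793, 0.49184829, 0.21809406]), 'tool_rot': array([ 2.29341659e-01,  9.73345800e-01, -5.66457573e-04, -1.91773328e-04]), 'wrist_force': array([0.36077281, 0.51658894, 0.77853797]), 'torque': array([-0.03739796,  0.02189027, -0.01454289]), 'gripper_force': 0.0, 'gripper_width': 0.09254834985758326}
top [[401.74339162672476, 0.0, 318.22053304070386], [0.0, 401.74339162672476, 194.24703528394014], [0.0, 0.0, 1.0]] [[-0.03, -0.9995, -0.0092], [-0.9919, 0.0309, -0.1233], [0.1236, 0.0055, -0.9923]] [-0.04391770509661228, 0.5764542191471916, 1.0412488764399812] 0.99598046875
scene [[478.7275371719197, 0.0, 315.2943030532953], [0.0, 478.7275371719197, 197.44830733895805], [0.0, 0.0, 1.0]] [[0.8773, 0.4794, -0.0228], [0.2941, -0.5746, -0.7638], [-0.3793, 0.6633, -0.6451]] [-0.4619664335559919, -0.18760736284624435, 1.4861061650339287] 0.9960078125
```

View pics/top0.png

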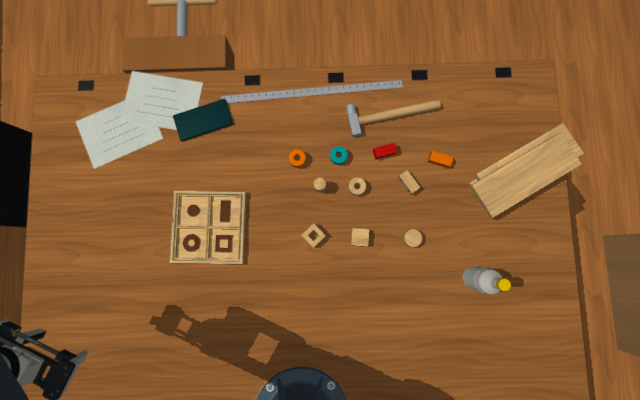

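View pics/scene0.png

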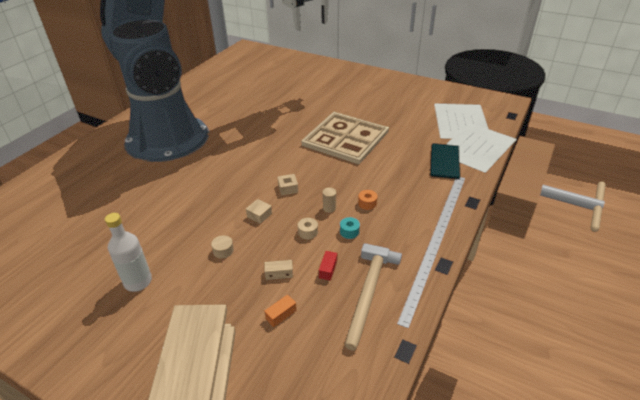

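The top view shows the tray with its pockets: chimney (194,211), bar (225,211), wheel (191,243) and frame (224,243). The parts are the chimney (320,185), wheel (357,187), bar (410,182) and frame (314,236). The blanks are at (361,237) and (414,238). The scene view agrees. Next I measure them from both views.

```bash
cat > h.py <<'E'
import numpy as np,cv2
def cloud(s):
    d=s["depth"]; v,u=np.indices(d.shape); K=s["mtx"]
    c=np.stack([(u-K[0,2])/K[0,0]*d,(v-K[1,2])/K[1,1]*d,d],-1)
    return (c-s["t"])@s["R"]      # world = R^T (c - t)
def rect(xy):
    r=cv2.minAreaRect((xy*1000).astype(np.float32)); return np.round(r[0],1),np.round(r[1],1),round(r[2],1)
E
python3 - <<'E'
from h import *
T=dict(np.load("top0.npz")); S=dict(np.load("scene0.npz"))
P={n:cloud(s) for n,s in(("top",T),("scene",S))}
seeds=dict(chimney=(320,184),wheel=(350,187),bar=(410,182),frame=(314,227),bblock=(361,237),bdisc=(414,238),tray=(208,194))
for n,(u,v) in seeds.items():
    c=P["top"][v,u]; print(n,c.round(4))
    for cam in P:
        p=P[cam].reshape(-1,3); R=.13 if n=="tray" else .042
        m=(np.hypot(*(p[:,:2]-c[:2]).T)<R)&(p[:,2]>.010)
        q=p[m]; h=np.percentile(q[:,2],90); t=q[q[:,2]>h-.006]
        print("  ",cam,len(t),"top z",h.round(4),"rect",*rect(t[:,:2]))
# silhouettes in the top view, dark pixels in the tray
from scipy import ndimage as nd
g=cv2.cvtColor(T["color"],cv2.COLOR_RGB2GRAY)
for n,(u,v) in dict(pchim=(194,211),pbar=(225,211),pwheel=(191,243),pframe=(224,243)).items():
    w=g[v-15:v+16,u-15:u+16]; m=w<95
    l,k=nd.label(m); a=[(l==i).sum() for i in range(1,k+1)]; print(n,a)
    i=1+int(np.argmax(a)); vv,uu=np.where(l==i); q=P["top"][vv+v-15,uu+u-15]
    print("   z",np.median(q[:,2]).round(4),"rect",*rect(q[:,:2]),"mean",q.mean(0).round(4))
E
```

```text
chimney [ 0.5992 -0.0671  0.0569]
   top 119 top z 0.0563 rect [601.1 -65.8] [29.1 30.2] 88.1
   scene 109 top z 0.055 rect [602.8 -66.3] [29.7 34.2] 27.8
wheel [ 0.593  -0.148   0.0268]
   top 197 top z 0.0293 rect [ 595.4 -167.1] [43.5 44.2] 88.4
   scene 200 top z 0.0287 rect [ 597.5 -166.8] [45.  45.7] 30.6
bar [ 0.601  -0.3098  0.0309]
   top 223 top z 0.0293 rect [ 603.2 -309.7] [59.3 28.7] 33.1
   scene 305 top z 0.0289 rect [ 605.  -308.3] [58.5 31.6] 32.5
frame [ 0.4879 -0.0476  0.0288]
   top 193 top z 0.0295 rect [466.2 -44.9] [43.5 45.2] 43.3
   scene 162 top z 0.0289 rect [468.8 -46.5] [45.6 48.4] 42.8
bblock [ 0.4577 -0.172   0.0259]
   top 289 top z 0.0294 rect [ 457.8 -169.2] [46.2 45.7] 83.1
   scene 256 top z 0.0289 rect [ 459.5 -168.6] [50.4 48.5] 82.8
bdisc [ 0.4507 -0.312   0.0296]
   top 243 top z 0.0295 rect [ 451.5 -309.2] [46.5 46. ] 42.1
   scene 265 top z 0.0291 rect [ 454.1 -310.6] [46.5 48.3] 50.4
tray [0.5879 0.2412 0.0118]
   top 901 top z 0.0188 rect [527.9 239.4] [197.3 136.8] 87.3
   scene 637 top z 0.0186 rect [529.1 239.4] [201.2 141.9] 85.7
pchim [np.int64(13), np.int64(107), np.int64(4), np.int64(5)]
   z 0.0096 rect [502.8 113.6] [380.9  30.2] 75.9 mean [0.5442 0.2793 0.0198]
pbar [np.int64(8), np.int64(199), np.int64(25)]
   z 0.0099 rect [507.3  68.3] [295.4  59.3] 75.6 mean [0.5392 0.1941 0.0152]
pwheel [np.int64(45), np.int64(185)]
   z 0.0093 rect [453.5 121.1] [377.6  43.1] 88.3 mean [0.4568 0.285  0.0152]
pframe [np.int64(2), np.int64(1), np.int64(31), np.int64(196)]
   z 0.0097 rect [449.5  77.3] [289.7  43.2] 88.4 mean [0.4531 0.1949 0.0264]
```

```bash
cat > plan.py <<'E'
import sys,json,numpy as np
from scipy.spatial.transform import Rotation as Ro
from station import state
def tool(): 
    s=state(); R=Ro.from_quat(s["tool_rot"]).as_matrix(); return np.array(s["eef_pos"]),R,s
def plan(target,yaw=None,maxstep=.03):
    """rows to a world TCP target; yaw = world angle (deg) of the closing line, mod 180"""
    p,R,s=tool(); dt=0.
    if yaw is not None:
        cur=np.degrees(np.arctan2(R[1,1],R[0,1])); d=(yaw-cur+90)%180-90
        # tool z is down: turning +a about tool z turns world yaw by -a
        opts=[d,d-180 if d>0 else d+180]; q6=s["q"][5]
        dt=-np.radians(d); print("closing yaw now",cur.round(1),"turn",np.round(-d,1),"q6",round(float(q6),2),"alt",round(-opts[1],1))
    D=np.array(target)-p; n=1
    while True:
        A=R.copy();rows=[]
        for i in range(n):
            rows.append(A.T@(D/n)/.03); A=A@Ro.from_rotvec([0,0,dt/n]).as_matrix()
        if np.abs(rows).max()<=maxstep/.03 and abs(dt/n)<=.12: break
        n+=1
    print("tcp",p.round(4),"delta",D.round(4),"t",round(s["t"],2),"n",n)
    for i in range(0,n,5): print(json.dumps(np.round(rows[i:i+5],2).tolist()),"turn",round(dt/n/.12,2))
if __name__=="__main__":
    a=[float(x) for x in sys.argv[1:]]; plan(a[:3],a[3] if len(a)>3 else None)
E
python3 - <<'E'
from plan import *; from station import snapshot
s=snapshot("wrist"); p,R,_=tool(); c=-s["R"].T@s["t"]
print("cam in tool",(R.T@(c-p)).round(4),"cam axes in tool",(R.T@s["R"].T).round(3).tolist(),s["mtx"][0,0])
E
python3 plan.py 0.44 0.237 0.33 90
```

```text
cam in tool [ 0.074  -0.0003 -0.1649] cam axes in tool [[0.0, -0.963, -0.268], [1.0, 0.0, -0.001], [0.001, -0.268, 0.963]] 276.75758279730275
closing yaw now 63.5 turn -26.5 q6 -0.08 alt 153.5
tcp [0.2454 0.492  0.2182] delta [ 0.1946 -0.255   0.1118] t 0.15 n 10
[[-0.96, -0.47, -0.37], [-0.94, -0.52, -0.37], [-0.91, -0.56, -0.37], [-0.89, -0.6, -0.37], [-0.86, -0.64, -0.37]] turn -0.39
[[-0.83, -0.68, -0.37], [-0.79, -0.72, -0.37], [-0.76, -0.75, -0.37], [-0.72, -0.79, -0.37], [-0.69, -0.82, -0.37]] turn -0.39
```

>>> carry_out:
  gripper: [0,0,0,0,0]
  travel:
    - [-0.96,-0.47,-0.37]
    - [-0.94,-0.52,-0.37]
    - [-0.91,-0.56,-0.37]
    - [-0.89,-0.6,-0.37]
    - [-0.86,-0.64,-0.37]
  turn: [-0.39,-0.39,-0.39,-0.39,-0.39]

```text
t: 0.78
eef_pos: [0.3436, 0.3635, 0.2744]
tool_rot: [0.113, 0.994, -0.0, -0.0]
wrist_force: [-0.6, 0.3, -0.0]
gripper_width: 0.0932
gripper_force: 0.0
```

>>> carry_out:
  gripper: [0,0,0,0,0]
  travel:
    - [-0.83,-0.68,-0.37]
    - [-0.79,-0.72,-0.37]
    - [-0.76,-0.75,-0.37]
    - [-0.72,-0.79,-0.37]
    - [-0.69,-0.82,-0.37]
  turn: [-0.39,-0.39,-0.39,-0.39,-0.39]

```text
t: 1.4
eef_pos: [0.4412, 0.2361, 0.3298]
tool_rot: [-0.003, 1.0, -0.0, -0.0]
wrist_force: [-0.4, -0.3, 0.2]
gripper_width: 0.0929
gripper_force: 0.0
```

>>> carry_out:
  gripper: [0,0]
  travel:
    - [0,0,0]
    - [0,0,0]
  turn: [0,0]

```text
t: 1.65
eef_pos: [0.4403, 0.2374, 0.3292]
tool_rot: [-0.002, 1.0, -0.0, -0.0]
wrist_force: [0.1, 0.7, 0.2]
gripper_width: 0.0931
gripper_force: 0.0
```

```bash
python3 - <<'E'
from h import *; from station import snapshot
s=snapshot("wrist"); np.savez("w1.npz",**s); cv2.imwrite("pics/w1.png",s["color"][...,::-1])
E
python3 plan.py 0.52 -0.17 0.25 90
```

```text
closing yaw now 90.3 turn 0.3 q6 -1.17 alt -179.7
tcp [0.4402 0.2376 0.3292] delta [ 0.0798 -0.4076 -0.0792] t 1.7 n 14
[[-0.19, -0.97, 0.19], [-0.19, -0.97, 0.19], [-0.19, -0.97, 0.19], [-0.19, -0.97, 0.19], [-0.19, -0.97, 0.19]] turn 0.0
[[-0.19, -0.97, 0.19], [-0.19, -0.97, 0.19], [-0.19, -0.97, 0.19], [-0.19, -0.97, 0.19], [-0.19, -0.97, 0.19]] turn 0.0
[[-0.19, -0.97, 0.19], [-0.19, -0.97, 0.19], [-0.19, -0.97, 0.19], [-0.19, -0.97, 0.19]] turn 0.0
```

View pics/w1.png

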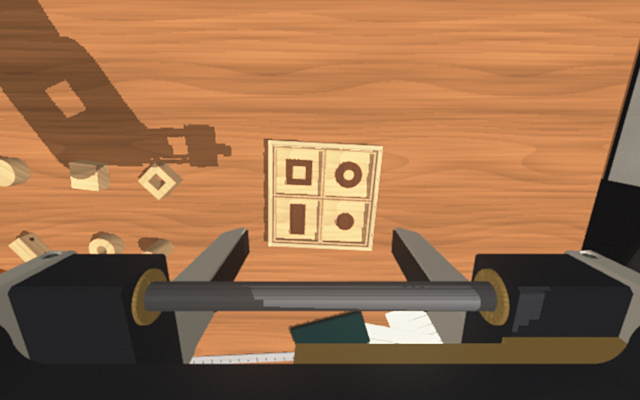

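The wrist view shows the pockets: frame (299,173), wheel (348,175), bar (298,219) and chimney (345,221). I measure the silhouettes from the wrist and top views while moving on to the parts.

```bash
cat >> h.py <<'E'
def onplane(s,uv,z):
    K=s["mtx"]; uv=np.asarray(uv,float); r=np.c_[(uv-K[:2,2])/[K[0,0],K[1,1]],np.ones(len(uv))]@s["R"]
    c=-s["R"].T@s["t"]; return (c+r*((z-c[2])/r[:,2])[:,None])[:,:2]
def sil(s,u,v,z,h=20,thr=None,k=6):
    g=cv2.cvtColor(s["color"],cv2.COLOR_RGB2GRAY)[v-h:v+h+1,u-h:u+h+1]
    g=cv2.resize(g,None,fx=k,fy=k,interpolation=cv2.INTER_CUBIC)
    if thr is None: thr=(np.percentile(g,3)+np.percentile(g,75))/2
    cs,_=cv2.findContours((g<thr).astype(np.uint8),cv2.RETR_EXTERNAL,cv2.CHAIN_APPROX_NONE)
    mid=k*(2*h+1)/2; c=min((c for c in cs if cv2.contourArea(c)>k*k*40),key=lambda c:np.hypot(*(c.reshape(-1,2).mean(0)-mid)))
    uv=(c.reshape(-1,2)+.5)/k-.5+[u-h,v-h]
    return rect(onplane(s,uv,z))
E
python3 - <<'E'
from h import *
W=dict(np.load("w1.npz"));T=dict(np.load("top0.npz"))
P=cloud(W)
for n,a,b in (("wheel",(348,175),(191,243)),("frame",(299,173),(224,243)),("bar",(298,219),(225,211)),("chim",(345,221),(194,211))):
    print(n,"z",np.median(P[a[1]-3:a[1]+4,a[0]-3:a[0]+4,2]).round(4))
    print("  w",*sil(W,*a,.010)); print("  t",*sil(T,*b,.010,h=14))
E
```

```text
wheel z 0.0101
  w [454.6 286.1] [48.1 46.9] 47.7
  t [457.4 286.7] [47.2 48. ] 0.4
frame z 0.0097
  w [450.7 198.5] [46.7 46.1] 87.5
  t [452.4 198.7] [47.5 47. ] 87.1
bar z 0.0092
  w [538.7 194.4] [28.8 59.8] 87.1
  t [540.6 195.2] [28.7 59.4] 88.2
chim z 0.0093
  w [542.6 282.3] [33.9 32.8] 44.6
  t [544.8 282.7] [33.7 33. ] 44.3
```

>>> carry_out:
  gripper: [0,0,0,0,0]
  travel:
    - [-0.19,-0.97,0.19]
    - [-0.19,-0.97,0.19]
    - [-0.19,-0.97,0.19]
    - [-0.19,-0.97,0.19]
    - [-0.19,-0.97,0.19]
  turn: [0,0,0,0,0]

```text
t: 2.33
eef_pos: [0.4697, 0.0917, 0.3006]
tool_rot: [-0.003, 1.0, 0.0, -0.0]
wrist_force: [-0.2, -0.1, 1.1]
gripper_width: 0.0934
gripper_force: 0.0
```

>>> carry_out:
  gripper: [0,0,0,0,0]
  travel:
    - [-0.19,-0.97,0.19]
    - [-0.19,-0.97,0.19]
    - [-0.19,-0.97,0.19]
    - [-0.19,-0.97,0.19]
    - [-0.19,-0.97,0.19]
  turn: [0,0,0,0,0]

```text
t: 2.95
eef_pos: [0.4992, -0.0536, 0.2721]
tool_rot: [-0.003, 1.0, 0.0, -0.0]
wrist_force: [-0.3, -0.1, 0.8]
gripper_width: 0.0929
gripper_force: 0.0
```

>>> carry_out:
  gripper: [0,0,0,0,0]
  travel:
    - [-0.19,-0.97,0.19]
    - [-0.19,-0.97,0.19]
    - [-0.19,-0.97,0.19]
    - [-0.19,-0.97,0.19]
    - [0,0,0]
  turn: [0,0,0,0,0]

```text
t: 3.58
eef_pos: [0.5226, -0.1701, 0.2489]
tool_rot: [-0.002, 1.0, 0.0, -0.001]
wrist_force: [-0.2, 0.5, -0.1]
gripper_width: 0.0932
gripper_force: 0.0
```

```bash
python3 - <<'E'
from h import *; from station import snapshot
s=snapshot("wrist"); np.savez("w2.npz",**s); cv2.imwrite("pics/w2.png",s["color"][...,::-1])
p=cloud(s).reshape(-1,3)
p=p[(p[:,0]<.66)&(p[:,2]<.06)]
for n,c in dict(wheel=(.5965,-.167),frame=(.4675,-.0455),bar=(.604,-.309),chimney=(.602,-.066)).items():
    m=(np.hypot(*(p[:,:2]-c).T)<.042)&(p[:,2]>.012); q=p[m]
    if len(q)<20: print(n,"unseen");continue
    h=np.percentile(q[:,2],85); t=q[q[:,2]>h-.005]; print(n,len(t),h.round(4),*rect(t[:,:2]))
E
python3 plan.py 0.597 -0.167 0.12 90
```

```text
wheel 665 0.0273 [ 594.3 -166.7] [46.  46.5] 0.9
frame 965 0.0273 [464.8 -44.4] [46.5 46.7] 42.7
bar 420 0.0275 [ 593.  -314.6] [37.6 28.6] 33.4
chimney 210 0.054 [596.3 -69.6] [22.  32.8] 55.4
closing yaw now 90.3 turn 0.3 q6 -1.97 alt -179.7
tcp [ 0.5226 -0.1693  0.2493] delta [ 0.0744  0.0023 -0.1293] t 3.62 n 5
[[-0.5, 0.01, 0.86], [-0.5, 0.01, 0.86], [-0.5, 0.01, 0.86], [-0.5, 0.01, 0.86], [-0.5, 0.01, 0.86]] turn 0.01
```

View pics/w2.png

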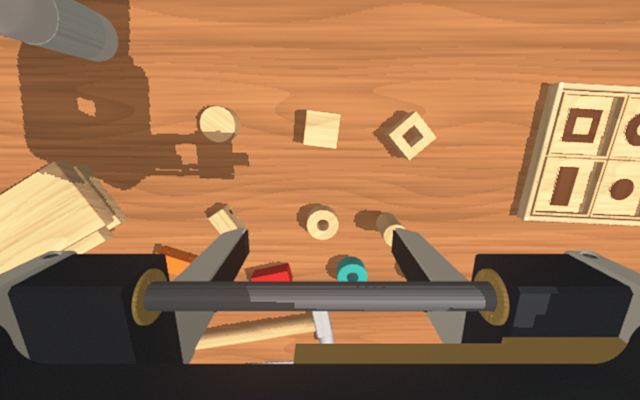

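The wheel with its hole is at (322,224) and the frame at (411,135). I grasp the wheel first.

>>> carry_out:
  gripper: [0.2,0.2,0.2,0.2,0.2]
  travel:
    - [-0.48,0.02,0.9]
    - [-0.48,0.02,0.9]
    - [-0.48,0.02,0.9]
    - [-0.48,0.02,0.9]
    - [-0.48,0.02,0.9]
  turn: [0,0,0,0,0]

```text
t: 4.25
eef_pos: [0.5952, -0.1647, 0.1143]
tool_rot: [-0.003, 1.0, 0.0, 0.0]
wrist_force: [-0.3, 0.2, 0.3]
gripper_width: 0.0745
gripper_force: 0.0
```

>>> carry_out:
  gripper: [0.2,0.2,0.2,0.2,0.2]
  travel:
    - [0,0,0.9]
    - [0,0,0.9]
    - [0,0,0.9]
    - [0,0,0.6]
    - [0,0,0]
  turn: [0,0,0,0,0]

```text
t: 4.88
eef_pos: [0.5942, -0.1655, 0.0151]
tool_rot: [-0.003, 1.0, 0.0, -0.001]
wrist_force: [0.1, 1.0, 0.7]
gripper_width: 0.0745
gripper_force: 0.0
```

```bash
python3 plan.py 0.595 -0.167 0.014
```

```text
tcp [ 0.5942 -0.1655  0.0151] delta [ 0.0008 -0.0015 -0.0011] t 4.88 n 1
[[-0.03, -0.05, 0.04]] turn 0.0
```

>>> carry_out:
  gripper: [0.2,0.8,0.8,0.8,0.8]
  travel:
    - [-0.03,-0.05,0.04]
    - [0,0,0]
    - [0,0,0]
    - [0,0,0]
    - [0,0,0]
  turn: [0,0,0,0,0]
  newtons: 20

```text
t: 5.5
eef_pos: [0.5957, -0.1681, 0.0149]
tool_rot: [-0.003, 1.0, -0.0, 0.0]
wrist_force: [-0.4, 0.5, 3.5]
gripper_width: 0.0479
gripper_force: 20.0
```

>>> carry_out:
  gripper: [0.8,0.8,0.8,0.8]
  travel:
    - [0,0,0]
    - [0,0,-0.7]
    - [0,0,-1]
    - [0,0,-1]
  turn: [0,0,0,0]

```text
t: 6.0
eef_pos: [0.5957, -0.1681, 0.0977]
tool_rot: [-0.003, 1.0, -0.0, 0.0]
wrist_force: [-0.4, -0.2, -1.0]
gripper_width: 0.0479
gripper_force: 20.0
```

```bash
python3 plan.py 0.456 0.2864 0.095 87.4
```

```text
closing yaw now 90.3 turn 2.9 q6 -1.93 alt -177.1
tcp [ 0.5957 -0.1681  0.0977] delta [-0.1397  0.4545 -0.0027] t 6.0 n 16
[[0.29, 0.95, 0.01], [0.29, 0.95, 0.01], [0.29, 0.95, 0.01], [0.3, 0.95, 0.01], [0.3, 0.94, 0.01]] turn 0.03
[[0.3, 0.94, 0.01], [0.3, 0.94, 0.01], [0.31, 0.94, 0.01], [0.31, 0.94, 0.01], [0.31, 0.94, 0.01]] turn 0.03
[[0.32, 0.94, 0.01], [0.32, 0.94, 0.01], [0.32, 0.94, 0.01], [0.32, 0.94, 0.01], [0.33, 0.93, 0.01]] turn 0.03
[[0.33, 0.93, 0.01]] turn 0.03
```

>>> carry_out:
  gripper: [0.8,0.8,0.8,0.8,0.8]
  travel:
    - [0.29,0.95,0.01]
    - [0.29,0.95,0.01]
    - [0.29,0.95,0.01]
    - [0.3,0.95,0.01]
    - [0.3,0.94,0.01]
  turn: [0.03,0.03,0.03,0.03,0.03]

```text
t: 6.62
eef_pos: [0.5517, -0.0249, 0.0954]
tool_rot: [0.006, 1.0, -0.0, 0.001]
wrist_force: [0.6, 0.9, -0.2]
gripper_width: 0.0477
gripper_force: 20.0
```

>>> carry_out:
  gripper: [0.8,0.8,0.8,0.8,0.8]
  travel:
    - [0.3,0.94,0.01]
    - [0.3,0.94,0.01]
    - [0.31,0.94,0.01]
    - [0.31,0.94,0.01]
    - [0.31,0.94,0.01]
  turn: [0.03,0.03,0.03,0.03,0.03]

```text
t: 7.25
eef_pos: [0.5087, 0.1171, 0.0939]
tool_rot: [0.015, 1.0, 0.0, 0.001]
wrist_force: [0.3, -0.0, -0.5]
gripper_width: 0.048
gripper_force: 20.0
```

>>> carry_out:
  gripper: [0.8,0.8,0.8,0.8,0.8]
  travel:
    - [0.32,0.94,0.01]
    - [0.32,0.94,0.01]
    - [0.32,0.94,0.01]
    - [0.32,0.94,0.01]
    - [0.33,0.93,0.01]
  turn: [0.03,0.03,0.03,0.03,0.03]

```text
t: 7.88
eef_pos: [0.4657, 0.2597, 0.0924]
tool_rot: [0.024, 1.0, 0.0, 0.001]
wrist_force: [-0.2, -0.3, 0.0]
gripper_width: 0.0478
gripper_force: 20.0
```

>>> carry_out:
  gripper: [0.8,0.8,0.8]
  travel:
    - [0.33,0.93,0.01]
    - [0,0,0]
    - [0,0,0]
  turn: [0.03,0,0]

```text
t: 8.25
eef_pos: [0.4575, 0.2865, 0.0915]
tool_rot: [0.026, 1.0, 0.0, 0.0]
wrist_force: [-0.4, 1.3, 0.1]
gripper_width: 0.048
gripper_force: 20.0
```

```bash
python3 plan.py 0.456 0.2864 0.028 87.4;python3 - <<'E'
from h import *; from station import snapshot
for n in("top","wrist"):
    s=snapshot(n); np.savez(n+"3.npz",**s); c=s["color"][...,::-1]
    c=c[190:290,140:280] if n=="top" else c
    cv2.imwrite(f"pics/{n}3.png",cv2.resize(c,(560,400),interpolation=2) if n=="top" else c)
E
```

```text
closing yaw now 87.0 turn -0.4 q6 -1.05 alt 179.6
tcp [0.4575 0.2865 0.0915] delta [-0.0015 -0.0001 -0.0635] t 8.25 n 3
[[0.02, -0.0, 0.71], [0.02, -0.0, 0.71], [0.02, -0.0, 0.71]] turn -0.02
```

View pics/wrist3.png

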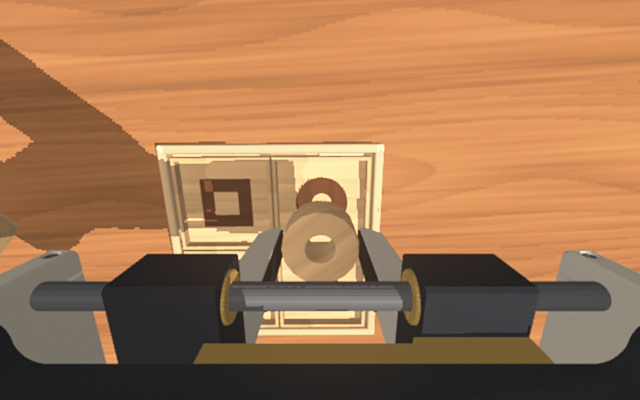

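The held wheel is at (320,241), its silhouette just behind it at (321,190), and the frame silhouette at (226,203). I check the offset between wheel and tool.

```bash
python3 - <<'E'
from h import *
W=dict(np.load("wrist3.npz"));P=cloud(W)
q=P[195:290,270:372].reshape(-1,3); 
q=q[(q[:,2]>.099)&(q[:,2]<.112)&(abs(q[:,0]-.4575)<.04)&(abs(q[:,1]-.2865)<.0245)]
h=np.median(q[:,2]); t=q[abs(q[:,2]-h)<.003]; print(len(t),h.round(4),*rect(t[:,:2]))
print(sil(W,226,203,.010,h=32,k=4))
T=dict(np.load("top3.npz")); print(cloud(T)[236:250,180:204,2].round(3)[::3,::3])
E
```

```text
3855 0.1031 [456.8 286.2] [47.  46.9] 36.4
(array([451. , 199.2]), array([46.1, 45.9]), 87.4)
[[0.217 0.216 0.2   0.194 0.216 0.219 0.218 0.218]
 [0.217 0.214 0.201 0.192 0.218 0.217 0.216 0.22 ]
 [0.22  0.215 0.2   0.192 0.219 0.22  0.219 0.222]
 [0.219 0.212 0.199 0.189 0.216 0.217 0.217 0.219]
 [0.219 0.213 0.2   0.19  0.217 0.215 0.215 0.217]]
```

>>> carry_out:
  gripper: [0.8,0.8,0.8,0.8,0.8]
  travel:
    - [0.06,0.02,0.7]
    - [0,0,0.7]
    - [0,0,0.5]
    - [0,0,0.23]
    - [0,0,0]
  turn: [-0.05,0,0,0,0]

```text
t: 8.98
eef_pos: [0.4556, 0.2874, 0.0268]
tool_rot: [0.023, 1.0, -0.0, -0.0]
wrist_force: [0.1, -0.4, 0.6]
gripper_width: 0.0478
gripper_force: 20.0
```

>>> carry_out:
  gripper: [0.8,0.8,0.8]
  travel:
    - [0,0,0.04]
    - [0,0,0.02]
    - [0,0,0]
  turn: [0,0,0]

```text
t: 9.35
eef_pos: [0.4556, 0.2877, 0.0254]
tool_rot: [0.023, 1.0, 0.0, 0.0]
wrist_force: [-0.7, -0.5, -0.6]
gripper_width: 0.0478
gripper_force: 20.0
```

>>> carry_out:
  gripper: [0.8,0.8,0.35,0.35,0.35]
  travel:
    - [0,0,0.03]
    - [0,0,0]
    - [0,0,0]
    - [0,0,0]
    - [0,0,-0.5]
  turn: [0,0,0,0,0]

```text
t: 9.98
eef_pos: [0.4549, 0.2874, 0.0391]
tool_rot: [0.023, 1.0, -0.0, -0.001]
wrist_force: [0.5, 1.0, 0.4]
gripper_width: 0.0604
gripper_force: 0.0
```

>>> carry_out:
  gripper: [0.2,0.2,0.2,0.2]
  travel:
    - [0,0,-1]
    - [0,0,-1]
    - [0,0,-1]
    - [0,0,0]
  turn: [0,0,0,0]

```text
t: 10.48
eef_pos: [0.4566, 0.2883, 0.132]
tool_rot: [0.023, 1.0, 0.001, 0.002]
wrist_force: [1.0, -0.0, -0.5]
gripper_width: 0.0746
gripper_force: 0.0
```

```bash
python3 - <<'E'
from h import *; from station import snapshot
s=snapshot("wrist"); np.savez("w4.npz",**s); cv2.imwrite("pics/w4.png",s["color"][...,::-1])
p=cloud(s).reshape(-1,3); t=p[(np.hypot(p[:,0]-.456,p[:,1]-.287)<.035)&(abs(p[:,2]-.038)<.005)]
print(len(t),np.median(t[:,2]),rect(t[:,:2]))
E
python3 plan.py 0.4655 -0.0447 0.13 133
```

```text
1513 0.035740984383755434 (array([454.6, 287.5]), array([46.8, 46.6]), 41.9)
closing yaw now 87.3 turn -45.7 q6 -1.05 alt 134.3
tcp [0.4558 0.2878 0.1304] delta [ 0.0097 -0.3325 -0.0004] t 10.53 n 12
[[-0.07, -0.92, 0.0], [-0.01, -0.92, 0.0], [0.05, -0.92, 0.0], [0.11, -0.92, 0.0], [0.17, -0.91, 0.0]] turn -0.55
[[0.23, -0.89, 0.0], [0.29, -0.88, 0.0], [0.35, -0.85, 0.0], [0.41, -0.83, 0.0], [0.46, -0.8, 0.0]] turn -0.55
[[0.51, -0.77, 0.0], [0.56, -0.73, 0.0]] turn -0.55
```

View pics/w4.png

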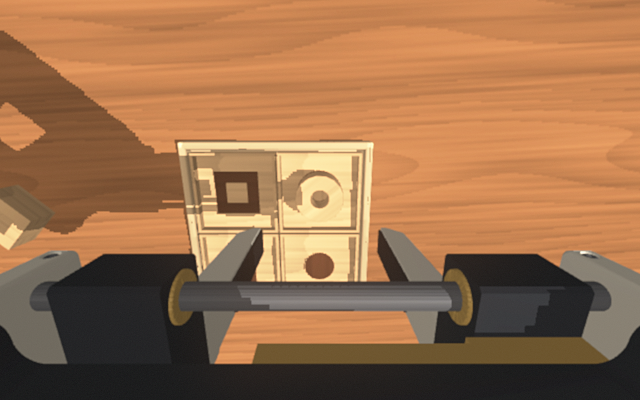

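The wheel lies flat at (320,199), centred on its silhouette. Next is the frame.

```bash
python3 plan.py 0.4655 -0.0447 0.12 43
```

```text
closing yaw now 87.3 turn 44.3 q6 -1.05 alt -135.7
tcp [0.4558 0.2878 0.1304] delta [ 0.0097 -0.3325 -0.0104] t 10.53 n 12
[[-0.07, -0.92, 0.03], [-0.13, -0.92, 0.03], [-0.19, -0.9, 0.03], [-0.25, -0.89, 0.03], [-0.3, -0.87, 0.03]] turn 0.54
[[-0.36, -0.85, 0.03], [-0.41, -0.83, 0.03], [-0.46, -0.8, 0.03], [-0.52, -0.77, 0.03], [-0.56, -0.73, 0.03]] turn 0.54
[[-0.61, -0.69, 0.03], [-0.65, -0.65, 0.03]] turn 0.54
```

>>> carry_out:
  gripper: [0.2,0.2,0.2,0.2,0.2]
  travel:
    - [-0.07,-0.92,0.03]
    - [-0.13,-0.92,0.03]
    - [-0.19,-0.9,0.03]
    - [-0.25,-0.89,0.03]
    - [-0.3,-0.87,0.03]
  turn: [0.54,0.54,0.54,0.54,0.54]

```text
t: 11.15
eef_pos: [0.459, 0.1482, 0.1238]
tool_rot: [0.185, 0.983, -0.0, -0.001]
wrist_force: [0.2, 0.8, -0.0]
gripper_width: 0.0747
gripper_force: 0.0
```

>>> carry_out:
  gripper: [0.2,0.2,0.2,0.2,0.2]
  travel:
    - [-0.36,-0.85,0.03]
    - [-0.41,-0.83,0.03]
    - [-0.46,-0.8,0.03]
    - [-0.52,-0.77,0.03]
    - [-0.56,-0.73,0.03]
  turn: [0.54,0.54,0.54,0.54,0.54]

```text
t: 11.78
eef_pos: [0.4625, 0.0098, 0.1194]
tool_rot: [0.341, 0.94, -0.0, -0.001]
wrist_force: [0.6, -0.4, 0.2]
gripper_width: 0.0748
gripper_force: 0.0
```

>>> carry_out:
  gripper: [0.2,0.2,0.2,0.2]
  travel:
    - [-0.61,-0.69,0.03]
    - [-0.65,-0.65,0.03]
    - [0,0,0]
    - [0,0,0]
  turn: [0.54,0.54,0,0]

```text
t: 12.28
eef_pos: [0.4644, -0.044, 0.118]
tool_rot: [0.4, 0.917, -0.0, -0.001]
wrist_force: [0.7, 0.5, -0.3]
gripper_width: 0.0744
gripper_force: 0.0
```

```bash
python3 - <<'E'
from h import *; from station import snapshot
s=snapshot("wrist"); cv2.imwrite("pics/w5.png",s["color"][...,::-1])
p=cloud(s).reshape(-1,3); t=p[(np.hypot(p[:,0]-.4655,p[:,1]+.0447)<.04)&(abs(p[:,2]-.028)<.004)]
print(len(t),np.median(t[:,2]),rect(t[:,:2]))
E
python3 plan.py 0.4655 -0.0447 0.014 43
```

```text
1747 0.026851470986873467 (array([465.9, -44.1]), array([45.7, 46.6]), 42.0)
closing yaw now 42.9 turn -0.1 q6 -0.94 alt 179.9
tcp [ 0.4645 -0.0438  0.1181] delta [ 0.001  -0.0009 -0.1041] t 12.32 n 4
[[-0.01, 0.0, 0.87], [-0.01, 0.0, 0.87], [-0.01, 0.0, 0.87], [-0.01, 0.0, 0.87]] turn -0.0
```

>>> carry_out:
  gripper: [0.2,0.2,0.2,0.2,0.2]
  travel:
    - [-0.02,0.01,0.9]
    - [-0.01,0.01,0.9]
    - [0,0,0.9]
    - [0,0,0.76]
    - [0,0,0]
  turn: [0,0,0,0,0]

```text
t: 12.95
eef_pos: [0.4649, -0.0439, 0.0136]
tool_rot: [0.4, 0.917, -0.0, -0.001]
wrist_force: [0.5, -0.0, 0.8]
gripper_width: 0.0743
gripper_force: 0.0
```

>>> carry_out:
  gripper: [0.2,0.8,0.8,0.8,0.8]
  travel:
    - [0,0,0]
    - [0,0,0]
    - [0,0,0]
    - [0,0,0]
    - [0,0,0]
  turn: [0,0,0,0,0]
  newtons: 20

```text
t: 13.58
eef_pos: [0.466, -0.0448, 0.0149]
tool_rot: [0.4, 0.916, 0.0, 0.0]
wrist_force: [0.3, -0.1, 4.1]
gripper_width: 0.0461
gripper_force: 20.0
```

>>> carry_out:
  gripper: [0.8,0.8,0.8,0.8,0.8]
  travel:
    - [0,0,0]
    - [0,0,-0.7]
    - [0,0,-1]
    - [0,0,-1]
    - [0,0,0]
  turn: [0,0,0,0,0]

```text
t: 14.2
eef_pos: [0.4668, -0.045, 0.0971]
tool_rot: [0.4, 0.916, 0.0, 0.002]
wrist_force: [0.4, -0.1, -1.3]
gripper_width: 0.0453
gripper_force: 20.0
```

```bash
python3 plan.py 0.4515 0.1988 0.095 87.4
```

```text
closing yaw now 42.8 turn -44.6 q6 -0.94 alt 135.4
tcp [ 0.4668 -0.045   0.0971] delta [-0.0153  0.2438 -0.0021] t 14.2 n 8
[[0.79, 0.64, 0.01], [0.72, 0.72, 0.01], [0.65, 0.78, 0.01], [0.57, 0.84, 0.01], [0.49, 0.89, 0.01]] turn -0.81
[[0.4, 0.94, 0.01], [0.3, 0.97, 0.01], [0.21, 1.0, 0.01]] turn -0.81
```

>>> carry_out:
  gripper: [0.8,0.8,0.8,0.8,0.8]
  travel:
    - [0.79,0.64,0.01]
    - [0.72,0.72,0.01]
    - [0.65,0.78,0.01]
    - [0.57,0.84,0.01]
    - [0.49,0.89,0.01]
  turn: [-0.81,-0.81,-0.81,-0.81,-0.81]

```text
t: 14.82
eef_pos: [0.4553, 0.1082, 0.0929]
tool_rot: [0.167, 0.986, -0.0, -0.001]
wrist_force: [-0.5, 0.2, -0.2]
gripper_width: 0.0458
gripper_force: 20.0
```

>>> carry_out:
  gripper: [0.8,0.8,0.8,0.8,0.8]
  travel:
    - [0.4,0.94,0.01]
    - [0.3,0.97,0.01]
    - [0.21,1.0,0.01]
    - [0,0,0]
    - [0,0,0]
  turn: [-0.81,-0.81,-0.81,0,0]

```text
t: 15.45
eef_pos: [0.4499, 0.1983, 0.0924]
tool_rot: [0.024, 1.0, -0.0, -0.001]
wrist_force: [0.5, -0.4, 0.5]
gripper_width: 0.0458
gripper_force: 20.0
```

```bash
python3 - <<'E'
from h import *; from station import snapshot
from plan import tool
s=snapshot("wrist"); cv2.imwrite("pics/w6.png",s["color"][...,::-1])
p,_,_=tool(); c=cloud(s).reshape(-1,3)
t=c[(abs(c[:,0]-p[0])<.04)&(abs(c[:,1]-p[1])<.0235)&(abs(c[:,2]-p[2]-.0115)<.004)]
print(p.round(4),len(t),np.median(t[:,2]),rect(t[:,:2]))
E
python3 plan.py 0.4515 0.1988 0.0255 87.4
```

```text
[0.4501 0.1982 0.0926] 4362 0.10437585659485699 (array([448.4, 197.9]), array([46.9, 46.2]), 87.9)
closing yaw now 87.3 turn -0.1 q6 -1.2 alt 179.9
tcp [0.4501 0.1982 0.0926] delta [ 0.0014  0.0006 -0.0671] t 15.5 n 3
[[-0.02, 0.01, 0.75], [-0.02, 0.01, 0.75], [-0.02, 0.01, 0.75]] turn -0.01
```

View pics/w6.png

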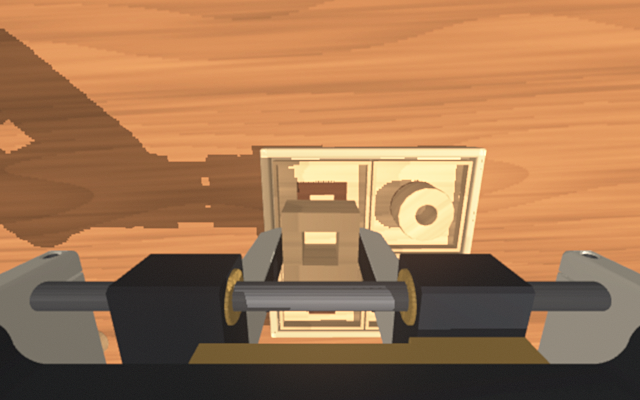

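The frame is held at (320,230), square to its silhouette at (322,190).

>>> carry_out:
  gripper: [0.8,0.8,0.8,0.8,0.8]
  travel:
    - [-0.08,0.04,0.7]
    - [0,0,0.7]
    - [0,0,0.55]
    - [0,0,0.25]
    - [0,0,0]
  turn: [0,0,0,0,0]

```text
t: 16.12
eef_pos: [0.4527, 0.1998, 0.027]
tool_rot: [0.023, 1.0, -0.0, -0.0]
wrist_force: [0.1, -0.4, 0.2]
gripper_width: 0.0457
gripper_force: 20.0
```

>>> carry_out:
  gripper: [0.8,0.8]
  travel:
    - [0,0,0.03]
    - [0,0,0]
  turn: [0,0]

```text
t: 16.38
eef_pos: [0.453, 0.2001, 0.0268]
tool_rot: [0.023, 1.0, 0.0, 0.0]
wrist_force: [-0.2, 0.6, 1.1]
gripper_width: 0.0455
gripper_force: 20.0
```

>>> carry_out:
  gripper: [0.8,0.8,0.35,0.35,0.35]
  travel:
    - [0,0,0.05]
    - [0,0,0]
    - [0,0,0]
    - [0,0,0]
    - [0,0,-0.5]
  turn: [0,0,0,0,0]

```text
t: 17.0
eef_pos: [0.4522, 0.1998, 0.0397]
tool_rot: [0.023, 1.0, -0.0, -0.001]
wrist_force: [-0.5, 0.0, 0.9]
gripper_width: 0.0605
gripper_force: 0.0
```

>>> carry_out:
  gripper: [0.4,0.4,0.4,0.4]
  travel:
    - [0,0,-1]
    - [0,0,-1]
    - [0,0,-1]
    - [0,0,0]
  turn: [0,0,0,0]

```text
t: 17.5
eef_pos: [0.4539, 0.2004, 0.1324]
tool_rot: [0.023, 1.0, 0.001, 0.002]
wrist_force: [0.4, -0.4, 0.2]
gripper_width: 0.0559
gripper_force: 0.0
```

```bash
python3 - <<'E'
from h import *; from station import snapshot
s=snapshot("wrist"); np.savez("w7.npz",**s); cv2.imwrite("pics/w7.png",s["color"][...,::-1])
p=cloud(s).reshape(-1,3)
for c in ((.4515,.199),(.455,.287)):
    t=p[(np.hypot(p[:,0]-c[0],p[:,1]-c[1])<.037)&(abs(p[:,2]-.0375)<.004)]
    print(len(t),np.median(t[:,2]),rect(t[:,:2]))
E
python3 plan.py 0.6028 -0.3098 0.13 123
```

```text
1665 0.035779391005343254 (array([451.8, 200.1]), array([45.7, 46.5]), 86.6)
1499 0.03562089669645221 (array([454.7, 287.5]), array([46.8, 46.8]), 81.9)
closing yaw now 87.3 turn -35.7 q6 -1.2 alt 144.3
tcp [0.4531 0.2001 0.1309] delta [ 0.1497 -0.5099 -0.0009] t 17.55 n 18
[[-0.32, -0.93, 0.0], [-0.29, -0.94, 0.0], [-0.26, -0.95, 0.0], [-0.22, -0.96, 0.0], [-0.19, -0.97, 0.0]] turn -0.29
[[-0.16, -0.97, 0.0], [-0.12, -0.98, 0.0], [-0.09, -0.98, 0.0], [-0.05, -0.98, 0.0], [-0.02, -0.98, 0.0]] turn -0.29
[[0.01, -0.98, 0.0], [0.05, -0.98, 0.0], [0.08, -0.98, 0.0], [0.12, -0.98, 0.0], [0.15, -0.97, 0.0]] turn -0.29
[[0.18, -0.97, 0.0], [0.22, -0.96, 0.0], [0.25, -0.95, 0.0]] turn -0.29
```

View pics/w7.png

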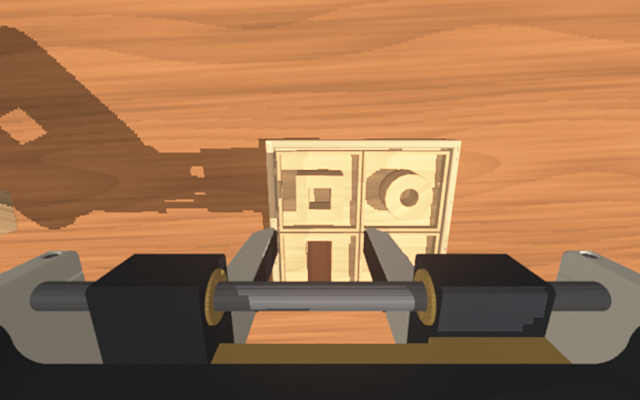

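The frame lies flat at (320,190), about 1 mm off its silhouette centre. Next is the bar.

>>> carry_out:
  gripper: [0.4,0.4,0.4,0.4,0.4]
  travel:
    - [-0.32,-0.93,0.0]
    - [-0.29,-0.94,0.0]
    - [-0.26,-0.95,0.0]
    - [-0.22,-0.96,0.0]
    - [-0.19,-0.97,0.0]
  turn: [-0.29,-0.29,-0.29,-0.29,-0.29]

```text
t: 18.18
eef_pos: [0.4941, 0.0573, 0.1289]
tool_rot: [-0.064, 0.998, 0.0, -0.001]
wrist_force: [0.0, 0.0, -1.5]
gripper_width: 0.0555
gripper_force: 0.0
```

>>> carry_out:
  gripper: [0.4,0.4,0.4,0.4,0.4]
  travel:
    - [-0.16,-0.97,0.0]
    - [-0.12,-0.98,0.0]
    - [-0.09,-0.98,0.0]
    - [-0.05,-0.98,0.0]
    - [-0.02,-0.98,0.0]
  turn: [-0.29,-0.29,-0.29,-0.29,-0.29]

```text
t: 18.8
eef_pos: [0.5358, -0.084, 0.1287]
tool_rot: [-0.151, 0.989, 0.0, -0.001]
wrist_force: [0.2, 0.0, -0.1]
gripper_width: 0.056
gripper_force: 0.0
```

>>> carry_out:
  gripper: [0.4,0.4,0.4,0.4,0.4]
  travel:
    - [0.01,-0.98,0.0]
    - [0.05,-0.98,0.0]
    - [0.08,-0.98,0.0]
    - [0.12,-0.98,0.0]
    - [0.15,-0.97,0.0]
  turn: [-0.29,-0.29,-0.29,-0.29,-0.29]

```text
t: 19.42
eef_pos: [0.5777, -0.2252, 0.1285]
tool_rot: [-0.236, 0.972, 0.001, -0.001]
wrist_force: [0.8, 0.4, 0.3]
gripper_width: 0.0558
gripper_force: 0.0
```

>>> carry_out:
  gripper: [0.4,0.4,0.4,0.4,0.4]
  travel:
    - [0.18,-0.97,0.0]
    - [0.22,-0.96,0.0]
    - [0.25,-0.95,0.0]
    - [0,0,0]
    - [0,0,0]
  turn: [-0.29,-0.29,-0.29,0,0]

```text
t: 20.05
eef_pos: [0.6027, -0.3086, 0.1288]
tool_rot: [-0.286, 0.958, 0.001, -0.001]
wrist_force: [-0.5, -0.3, 1.0]
gripper_width: 0.0559
gripper_force: 0.0
```

```bash
python3 - <<'E'
from h import *; from station import snapshot
s=snapshot("wrist"); cv2.imwrite("pics/w8.png",s["color"][...,::-1])
p=cloud(s).reshape(-1,3); t=p[(np.hypot(p[:,0]-.603,p[:,1]+.31)<.045)&(abs(p[:,2]-.028)<.004)]
print(len(t),np.median(t[:,2]),rect(t[:,:2]))
E
python3 plan.py 0.6028 -0.3098 0.014 123
```

```text
1611 0.02669170002472228 (array([ 602.2, -309.2]), array([59.8, 27.9]), 34.0)
closing yaw now 123.2 turn 0.2 q6 -2.69 alt -179.8
tcp [ 0.6029 -0.3084  0.1292] delta [-1.000e-04 -1.400e-03 -1.152e-01] t 20.1 n 4
[[0.01, -0.01, 0.96], [0.01, -0.01, 0.96], [0.01, -0.01, 0.96], [0.01, -0.01, 0.96]] turn 0.01
```

View pics/w8.png

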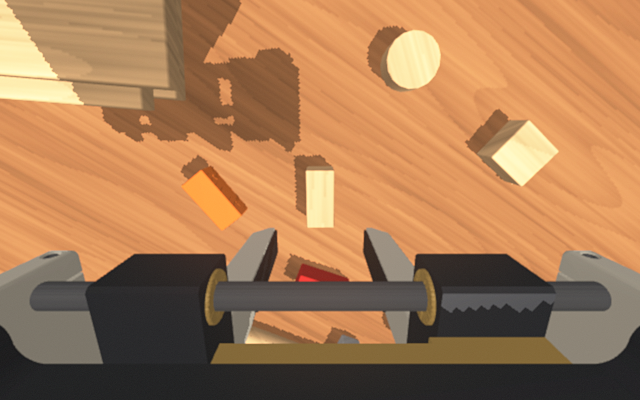

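The bar is at (320,197), in line with the tool. The orange look-alike at (214,197) is clear of the fingers.

>>> carry_out:
  gripper: [0.4,0.4,0.4,0.4,0.4]
  travel:
    - [0.02,-0.01,0.95]
    - [0.02,-0.01,0.95]
    - [0,0,0.95]
    - [0,0,0.95]
    - [0,0,0]
  turn: [0,0,0,0,0]

```text
t: 20.72
eef_pos: [0.6014, -0.3091, 0.014]
tool_rot: [-0.286, 0.958, 0.002, -0.001]
wrist_force: [0.3, -0.6, 0.7]
gripper_width: 0.0555
gripper_force: 0.0
```

>>> carry_out:
  gripper: [0.4,0.8,0.8,0.8,0.8]
  travel:
    - [0,0,0]
    - [0,0,0]
    - [0,0,0]
    - [0,0,0]
    - [0,0,0]
  turn: [0,0,0,0,0]
  newtons: 20

```text
t: 21.35
eef_pos: [0.6027, -0.3107, 0.0162]
tool_rot: [-0.286, 0.958, -0.0, 0.0]
wrist_force: [-1.3, 0.6, 2.5]
gripper_width: 0.0276
gripper_force: 20.0
```

>>> carry_out:
  gripper: [0.8,0.8,0.8,0.8,0.8]
  travel:
    - [0,0,0]
    - [0,0,-0.7]
    - [0,0,-1]
    - [0,0,-1]
    - [0,0,0]
  turn: [0,0,0,0,0]

```text
t: 21.98
eef_pos: [0.6039, -0.3115, 0.1003]
tool_rot: [-0.286, 0.958, -0.002, 0.002]
wrist_force: [0.3, 0.1, -0.2]
gripper_width: 0.0277
gripper_force: 20.0
```

```bash
python3 plan.py 0.5395 0.1948 0.11 87.4
```

```text
closing yaw now 123.2 turn 35.8 q6 -2.7 alt -144.2
tcp [ 0.6039 -0.3115  0.1003] delta [-0.0644  0.5063  0.0097] t 21.98 n 18
[[-0.41, 0.85, -0.02], [-0.38, 0.86, -0.02], [-0.35, 0.88, -0.02], [-0.32, 0.89, -0.02], [-0.29, 0.9, -0.02]] turn 0.29
[[-0.26, 0.91, -0.02], [-0.23, 0.92, -0.02], [-0.2, 0.92, -0.02], [-0.17, 0.93, -0.02], [-0.13, 0.94, -0.02]] turn 0.29
[[-0.1, 0.94, -0.02], [-0.07, 0.94, -0.02], [-0.03, 0.94, -0.02], [-0.0, 0.94, -0.02], [0.03, 0.94, -0.02]] turn 0.29
[[0.06, 0.94, -0.02], [0.1, 0.94, -0.02], [0.13, 0.94, -0.02]] turn 0.29
```

>>> carry_out:
  gripper: [0.8,0.8,0.8,0.8,0.8]
  travel:
    - [-0.41,0.85,-0.05]
    - [-0.38,0.86,-0.05]
    - [-0.35,0.88,-0.05]
    - [-0.32,0.89,-0.05]
    - [-0.29,0.9,-0.05]
  turn: [0.29,0.29,0.29,0.29,0.29]

```text
t: 22.6
eef_pos: [0.5836, -0.1692, 0.1037]
tool_rot: [-0.201, 0.98, 0.0, -0.0]
wrist_force: [0.1, -0.3, -0.3]
gripper_width: 0.0278
gripper_force: 20.0
```

>>> carry_out:
  gripper: [0.8,0.8,0.8,0.8,0.8]
  travel:
    - [-0.26,0.91,-0.02]
    - [-0.23,0.92,-0.02]
    - [-0.2,0.92,-0.02]
    - [-0.17,0.93,-0.02]
    - [-0.13,0.94,-0.02]
  turn: [0.29,0.29,0.29,0.29,0.29]

```text
t: 23.22
eef_pos: [0.5659, -0.0284, 0.1068]
tool_rot: [-0.115, 0.993, 0.0, -0.0]
wrist_force: [-0.3, -1.1, -0.4]
gripper_width: 0.0275
gripper_force: 20.0
```

>>> carry_out:
  gripper: [0.8,0.8,0.8,0.8,0.8]
  travel:
    - [-0.1,0.94,-0.02]
    - [-0.07,0.94,-0.02]
    - [-0.03,0.94,-0.02]
    - [0,0.94,-0.02]
    - [0.03,0.94,-0.02]
  turn: [0.29,0.29,0.29,0.29,0.29]

```text
t: 23.85
eef_pos: [0.548, 0.1116, 0.1098]
tool_rot: [-0.028, 1.0, -0.0, -0.001]
wrist_force: [0.3, 0.1, -0.2]
gripper_width: 0.0278
gripper_force: 20.0
```

>>> carry_out:
  gripper: [0.8,0.8,0.8,0.8,0.8]
  travel:
    - [0.06,0.94,-0.02]
    - [0.1,0.94,-0.02]
    - [0.13,0.94,-0.02]
    - [0,0,0]
    - [0,0,0]
  turn: [0.29,0.29,0.29,0,0]

```text
t: 24.48
eef_pos: [0.5378, 0.1945, 0.1117]
tool_rot: [0.023, 1.0, -0.0, -0.0]
wrist_force: [-0.3, 0.4, -0.7]
gripper_width: 0.0279
gripper_force: 20.0
```

```bash
python3 - <<'E'
from h import *; from station import snapshot
from plan import tool
s=snapshot("wrist"); cv2.imwrite("pics/w9.png",s["color"][...,::-1])
p,_,_=tool(); c=cloud(s).reshape(-1,3)
t=c[(abs(c[:,0]-p[0])<.045)&(abs(c[:,1]-p[1])<.0145)&(abs(c[:,2]-p[2]-.0115)<.005)]
print(p.round(4),len(t),np.median(t[:,2]),rect(t[:,:2]))
for q in ((.4515,.199),(.455,.287)):
    t=c[(np.hypot(c[:,0]-q[0],c[:,1]-q[1])<.037)&(abs(c[:,2]-.0375)<.004)]
    print(len(t),np.median(t[:,2]),rect(t[:,:2]))
E
python3 plan.py 0.5395 0.1952 0.026 87.4
```

```text
[0.5379 0.1944 0.1118] 3648 0.1224044603576803 (array([534.3, 194.1]), array([28.9, 51.5]), 87.4)
2521 0.03581139286238607 (array([451.7, 200. ]), array([45.9, 45.8]), 86.4)
2294 0.03568355983730044 (array([455.2, 287. ]), array([46.3, 47. ]), 59.1)
closing yaw now 87.3 turn -0.1 q6 -1.26 alt 179.9
tcp [0.5379 0.1944 0.1118] delta [ 0.0016  0.0008 -0.0858] t 24.52 n 3
[[-0.02, 0.01, 0.95], [-0.02, 0.01, 0.95], [-0.02, 0.01, 0.95]] turn -0.0
```

View pics/w9.png

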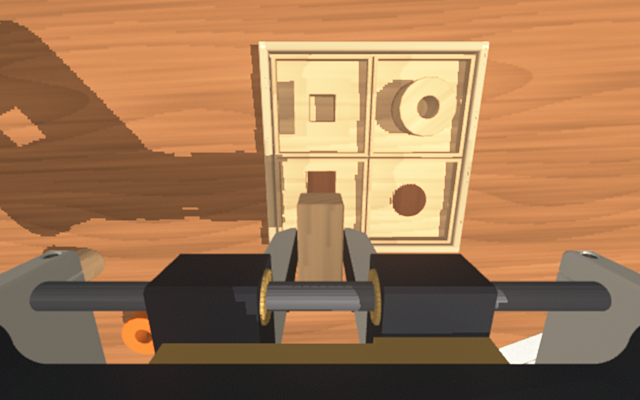

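The bar lines up above its silhouette at (321,180), and the wheel and frame are still in place.

>>> carry_out:
  gripper: [0.8,0.8,0.8,0.8,0.8]
  travel:
    - [-0.03,0.03,0.9]
    - [0,0,0.9]
    - [0,0,0.7]
    - [0,0,0.3]
    - [0,0,0]
  turn: [0,0,0,0,0]

```text
t: 25.15
eef_pos: [0.5389, 0.1955, 0.028]
tool_rot: [0.023, 1.0, -0.0, -0.0]
wrist_force: [-0.3, -0.1, -1.0]
gripper_width: 0.0277
gripper_force: 20.0
```

>>> carry_out:
  gripper: [0.8]
  travel:
    - [0,0,0]
  turn: [0]

```text
t: 25.28
eef_pos: [0.5395, 0.196, 0.029]
tool_rot: [0.023, 1.0, 0.0, 0.001]
wrist_force: [0.2, 0.3, 0.6]
gripper_width: 0.0277
gripper_force: 20.0
```

>>> carry_out:
  gripper: [0.8,0.8,0.8,0.8]
  travel:
    - [0,-0.02,0.05]
    - [0,0,0.03]
    - [0,0,0.02]
    - [0,0,0]
  turn: [0,0,0,0]

```text
t: 25.78
eef_pos: [0.5389, 0.1955, 0.0251]
tool_rot: [0.023, 1.0, -0.0, 0.0]
wrist_force: [-0.8, -1.3, -0.5]
gripper_width: 0.0278
gripper_force: 20.0
```

>>> carry_out:
  gripper: [0.8,0.55,0.5,0.5,0.5]
  travel:
    - [0,0,0.01]
    - [0,0,0]
    - [0,0,0]
    - [0,0,0]
    - [0,0,-0.5]
  turn: [0,0,0,0,0]

```text
t: 26.4
eef_pos: [0.5383, 0.1952, 0.0395]
tool_rot: [0.023, 1.0, -0.0, -0.001]
wrist_force: [-0.6, 0.2, 0.3]
gripper_width: 0.0461
gripper_force: 0.0
```

>>> carry_out:
  gripper: [0.3,0.3,0.3,0.3,0.3]
  travel:
    - [0,0,-1]
    - [0,0,-1]
    - [0,0,-1]
    - [0,0,-0.5]
    - [0,0,0]
  turn: [0,0,0,0,0]

```text
t: 27.02
eef_pos: [0.5393, 0.1955, 0.1458]
tool_rot: [0.023, 1.0, 0.0, 0.001]
wrist_force: [0.2, -0.4, 0.2]
gripper_width: 0.0649
gripper_force: 0.0
```

```bash
python3 - <<'E'
from h import *; from station import snapshot
s=snapshot("wrist"); cv2.imwrite("pics/w10.png",s["color"][...,::-1])
p=cloud(s).reshape(-1,3)
for c in ((.539,.195),(.4515,.199),(.455,.287)):
    t=p[(np.hypot(p[:,0]-c[0],p[:,1]-c[1])<.037)&(abs(p[:,2]-.0375)<.004)]
    print(len(t),np.median(t[:,2]),rect(t[:,:2]))
E
python3 plan.py 0.6005 -0.066 0.14 87.4
```

```text
1517 0.0357678243153408 (array([539.6, 195.3]), array([27.6, 60.3]), 86.6)
1942 0.035795077020340196 (array([451.7, 200. ]), array([45.9, 46.2]), 86.8)
1755 0.03559714577275498 (array([455.1, 287.1]), array([46.6, 46.7]), 16.1)
closing yaw now 87.3 turn -0.1 q6 -1.26 alt 179.9
tcp [0.5388 0.1954 0.1446] delta [ 0.0617 -0.2614 -0.0046] t 27.07 n 9
[[-0.27, -0.96, 0.02], [-0.27, -0.96, 0.02], [-0.27, -0.96, 0.02], [-0.27, -0.96, 0.02], [-0.27, -0.96, 0.02]] turn -0.0
[[-0.27, -0.96, 0.02], [-0.27, -0.96, 0.02], [-0.27, -0.96, 0.02], [-0.27, -0.96, 0.02]] turn -0.0
```

View pics/w10.png

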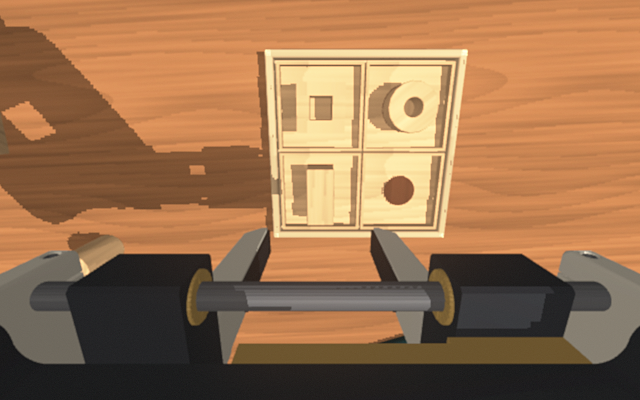

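The bar lies along its silhouette at (320,195), and the chimney silhouette is at (399,190). Next is the chimney.

>>> carry_out:
  gripper: [0.3,0.3,0.3,0.3,0.3]
  travel:
    - [-0.27,-0.96,0.02]
    - [-0.27,-0.96,0.02]
    - [-0.27,-0.96,0.02]
    - [-0.27,-0.96,0.02]
    - [-0.27,-0.96,0.02]
  turn: [0,0,0,0,0]

```text
t: 27.7
eef_pos: [0.5722, 0.0487, 0.1403]
tool_rot: [0.023, 1.0, -0.0, -0.001]
wrist_force: [-0.0, -0.1, 0.2]
gripper_width: 0.0648
gripper_force: 0.0
```

>>> carry_out:
  gripper: [0.3,0.3,0.3,0.3,0.3]
  travel:
    - [-0.27,-0.96,0.02]
    - [-0.27,-0.96,0.02]
    - [-0.27,-0.96,0.02]
    - [-0.27,-0.96,0.02]
    - [0,0,0]
  turn: [0,0,0,0,0]

```text
t: 28.32
eef_pos: [0.5993, -0.0683, 0.1379]
tool_rot: [0.024, 1.0, 0.0, -0.001]
wrist_force: [-0.3, -0.4, 1.1]
gripper_width: 0.0653
gripper_force: 0.0
```

```bash
python3 - <<'E'
from h import *; from station import snapshot
s=snapshot("wrist")
p=cloud(s).reshape(-1,3); t=p[(np.hypot(p[:,0]-.6005,p[:,1]+.066)<.03)&(abs(p[:,2]-.054)<.006)]
print(len(t),np.median(t[:,2]),rect(t[:,:2]))
T=np.load("pics/../w7.npz"); W=cv2.imread("pics/w10.png")
E
python3 plan.py 0.6005 -0.066 0.016 87.4
```

```text
967 0.05374939371707094 (array([599.9, -65. ]), array([32.2, 33.2]), 86.9)
closing yaw now 87.3 turn -0.1 q6 -1.71 alt 179.9
tcp [ 0.5991 -0.0671  0.1381] delta [ 0.0014  0.0011 -0.1221] t 28.38 n 5
[[-0.01, 0.01, 0.81], [-0.01, 0.01, 0.81], [-0.01, 0.01, 0.81], [-0.01, 0.01, 0.81], [-0.01, 0.01, 0.81]] turn -0.0
```

>>> carry_out:
  gripper: [0.3,0.3,0.3,0.3,0.3]
  travel:
    - [-0.02,0.04,0.4]
    - [-0.02,0.02,0.9]
    - [0,0,0.95]
    - [0,0,0.95]
    - [0,0,0.87]
  turn: [0,0,0,0,0]

```text
t: 29.0
eef_pos: [0.6002, -0.0638, 0.0154]
tool_rot: [0.023, 1.0, 0.0, -0.001]
wrist_force: [0.7, -0.9, -0.0]
gripper_width: 0.0651
gripper_force: 0.0
```

>>> carry_out:
  gripper: [0.3,0.8,0.8,0.8,0.8]
  travel:
    - [0,0,0]
    - [0,0,0]
    - [0,0,0]
    - [0,0,0]
    - [0,0,0]
  turn: [0,0,0,0,0]
  newtons: 20

```text
t: 29.62
eef_pos: [0.6013, -0.0652, 0.0179]
tool_rot: [0.023, 1.0, -0.0, 0.0]
wrist_force: [-0.5, -0.7, 3.0]
gripper_width: 0.0337
gripper_force: 20.0
```

>>> carry_out:
  gripper: [0.8,0.8,0.8,0.8,0.8]
  travel:
    - [0,0,0]
    - [0,0,-0.7]
    - [0,0,-1]
    - [0,0,-1]
    - [0,0,0]
  turn: [0,0,0,0,0]

```text
t: 30.25
eef_pos: [0.6024, -0.0654, 0.1015]
tool_rot: [0.023, 1.0, -0.0, 0.002]
wrist_force: [-0.6, 0.4, -0.7]
gripper_width: 0.0334
gripper_force: 20.0
```

```bash
python3 plan.py 0.543 0.283 0.1 87.4
```

```text
closing yaw now 87.3 turn -0.1 q6 -1.71 alt 179.9
tcp [ 0.6024 -0.0654  0.1015] delta [-0.0594  0.3484 -0.0015] t 30.25 n 12
[[0.21, 0.96, 0.0], [0.21, 0.96, 0.0], [0.21, 0.96, 0.0], [0.21, 0.96, 0.0], [0.21, 0.96, 0.0]] turn -0.0
[[0.21, 0.96, 0.0], [0.21, 0.96, 0.0], [0.21, 0.96, 0.0], [0.21, 0.96, 0.0], [0.21, 0.96, 0.0]] turn -0.0
[[0.21, 0.96, 0.0], [0.21, 0.96, 0.0]] turn -0.0
```

>>> carry_out:
  gripper: [0.8,0.8,0.8,0.8,0.8]
  travel:
    - [0.21,0.96,0.0]
    - [0.21,0.96,0.0]
    - [0.21,0.96,0.0]
    - [0.21,0.96,0.0]
    - [0.21,0.96,0.0]
  turn: [0,0,0,0,0]

```text
t: 30.88
eef_pos: [0.5755, 0.081, 0.0978]
tool_rot: [0.023, 1.0, -0.0, -0.001]
wrist_force: [0.7, 0.4, -0.6]
gripper_width: 0.0335
gripper_force: 20.0
```

>>> carry_out:
  gripper: [0.8,0.8,0.8,0.8,0.8]
  travel:
    - [0.21,0.96,0.0]
    - [0.21,0.96,0.0]
    - [0.21,0.96,0.0]
    - [0.21,0.96,0.0]
    - [0.21,0.96,0.0]
  turn: [0,0,0,0,0]

```text
t: 31.5
eef_pos: [0.5507, 0.2262, 0.0978]
tool_rot: [0.023, 1.0, -0.0, -0.001]
wrist_force: [1.0, -0.7, -1.0]
gripper_width: 0.0334
gripper_force: 20.0
```

>>> carry_out:
  gripper: [0.8,0.8,0.8,0.8]
  travel:
    - [0.21,0.96,0.0]
    - [0.21,0.96,0.0]
    - [0,0,0]
    - [0,0,0]
  turn: [0,0,0,0]

```text
t: 32.0
eef_pos: [0.5413, 0.2829, 0.0979]
tool_rot: [0.023, 1.0, -0.0, -0.0]
wrist_force: [0.2, -0.5, -0.1]
gripper_width: 0.0335
gripper_force: 20.0
```

```bash
python3 - <<'E'
from h import *; from station import snapshot
from plan import tool
s=snapshot("wrist"); cv2.imwrite("pics/w11.png",s["color"][...,::-1])
p,_,_=tool(); c=cloud(s).reshape(-1,3)
t=c[(abs(c[:,0]-p[0])<.03)&(abs(c[:,1]-p[1])<.0165)&(c[:,2]>p[2]+.03)&(c[:,2]<p[2]+.042)]
h=np.median(t[:,2]);t=t[abs(t[:,2]-h)<.002]
print(p.round(4),len(t),h,rect(t[:,:2]))
for q in ((.539,.195),(.4515,.199),(.455,.287)):
    t=c[(np.hypot(c[:,0]-q[0],c[:,1]-q[1])<.037)&(abs(c[:,2]-.0375)<.004)]
    print(len(t),np.median(t[:,2]),rect(t[:,:2]))
E
python3 plan.py 0.543 0.283 0.0275 87.4
```

```text
[0.5415 0.2827 0.098 ] 2329 0.1337965658191841 (array([535.9, 282.8]), array([33.2, 24.9]), 89.1)
2140 0.03585262159987713 (array([539.7, 195.7]), array([28.7, 59.9]), 87.1)
2934 0.03589660945294738 (array([451.8, 199.8]), array([46.9, 46.1]), 86.8)
2588 0.0356981630971141 (array([455.3, 287. ]), array([47.1, 46.9]), 88.0)
closing yaw now 87.3 turn -0.1 q6 -1.12 alt 179.9
tcp [0.5415 0.2827 0.098 ] delta [ 0.0015  0.0003 -0.0705] t 32.05 n 3
[[-0.02, 0.0, 0.78], [-0.02, 0.0, 0.78], [-0.02, 0.0, 0.78]] turn -0.0
```

View pics/w11.png

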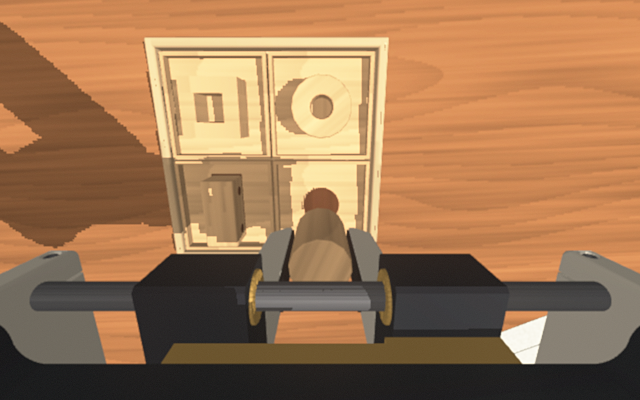

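The chimney is held upright at (320,245), nearly over its silhouette at (320,200). It needs about 2.5 mm more in +x.

>>> carry_out:
  gripper: [0.8,0.8,0.8,0.8,0.8]
  travel:
    - [-0.08,0.01,0.8]
    - [0,0,0.7]
    - [0,0,0.5]
    - [0,0,0.3]
    - [0,0,0]
  turn: [0,0,0,0,0]

```text
t: 32.67
eef_pos: [0.5438, 0.2835, 0.029]
tool_rot: [0.023, 1.0, -0.0, -0.0]
wrist_force: [0.5, -0.7, -0.4]
gripper_width: 0.0336
gripper_force: 20.0
```

>>> carry_out:
  gripper: [0.8]
  travel:
    - [0,0,0]
  turn: [0]

```text
t: 32.8
eef_pos: [0.5443, 0.2839, 0.03]
tool_rot: [0.023, 1.0, 0.0, 0.0]
wrist_force: [-0.7, 0.4, -0.4]
gripper_width: 0.0334
gripper_force: 20.0
```

>>> carry_out:
  gripper: [0.8,0.8,0.8,0.8]
  travel:
    - [0.02,-0.01,0.05]
    - [0,0,0.03]
    - [0,0,0.01]
    - [0,0,0]
  turn: [0,0,0,0]

```text
t: 33.3
eef_pos: [0.5433, 0.2836, 0.0269]
tool_rot: [0.023, 1.0, 0.0, 0.0]
wrist_force: [-0.8, -0.6, 3.0]
gripper_width: 0.0335
gripper_force: 20.0
```

The upward force of 3 N shows contact, so I release and lift.

>>> carry_out:
  gripper: [0.8,0.5,0.45,0.45,0.45]
  travel:
    - [0,0,0]
    - [0,0,0]
    - [0,0,0]
    - [0,0,0]
    - [0,0,-0.5]
  turn: [0,0,0,0,0]

```text
t: 33.92
eef_pos: [0.5427, 0.2832, 0.0412]
tool_rot: [0.023, 1.0, -0.0, -0.001]
wrist_force: [0.7, 0.3, -0.1]
gripper_width: 0.051
gripper_force: 0.0
```

>>> carry_out:
  gripper: [0.45,0.45,0.45,0.45,0.45]
  travel:
    - [0,0,-0.9]
    - [0,0,-1]
    - [0,0,-1]
    - [0,0,-1]
    - [0,0,-1]
  turn: [0,0,0,0,0]

```text
t: 34.55
eef_pos: [0.5433, 0.2835, 0.1908]
tool_rot: [0.023, 1.0, 0.0, 0.0]
wrist_force: [0.6, -0.0, -0.8]
gripper_width: 0.0509
gripper_force: 0.0
```

>>> carry_out:
  gripper: [0.45,0.45,0.45,0.45,0.45]
  travel:
    - [1,0,-0.6]
    - [1,0,-0.6]
    - [0.5,0,0]
    - [0,0,0]
    - [0,0,0]
  turn: [0,0,0,0,0]

```text
t: 35.17
eef_pos: [0.4689, 0.2869, 0.2241]
tool_rot: [0.023, 1.0, -0.0, -0.0]
wrist_force: [0.0, -0.6, 0.2]
gripper_width: 0.0513
gripper_force: 0.0
```

```bash
python3 - <<'E'
from h import *; from station import snapshot
s=snapshot("wrist"); cv2.imwrite("pics/w12.png",s["color"][...,::-1])
c=cloud(s).reshape(-1,3)
for q,h in (((.543,.283),.0645),((.539,.195),.0375),((.4515,.199),.0375),((.455,.287),.0375)):
    t=c[(np.hypot(c[:,0]-q[0],c[:,1]-q[1])<.037)&(abs(c[:,2]-h)<.005)]
    print(len(t),np.median(t[:,2]),rect(t[:,:2]))
E
```

```text
503 0.06269623679579746 (array([541.4, 283.4]), array([32.6, 33. ]), 43.0)
425 0.03585898556751586 (array([530.7, 195.6]), array([28.4, 42.2]), 86.5)
1003 0.035788204346594 (array([451.4, 200.1]), array([46.3, 45.7]), 86.7)
906 0.03565647609912262 (array([454.7, 287.3]), array([45.4, 47. ]), 88.2)
```

View pics/w12.png

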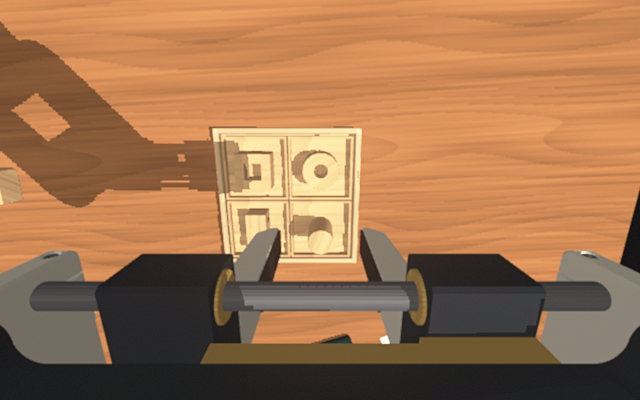

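All four parts rest in their pockets: frame (255,170), wheel (320,170), bar (255,225) and the chimney standing at (320,235). Each is within about 2 mm of its silhouette, and the arm is clear.

```bash
python3 -c "from station import finish_job; print(finish_job())"
```

```text
the job is handed in; nothing more can be done
None
```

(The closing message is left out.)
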